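Seat the heating block, then tip the vial tote and hold it

ROBOT

A 7-joint arm with a two-finger parallel gripper is mounted at the origin on the work surface. World frame = base frame: x ahead of the robot, y to its left, z up, the work surface at z = 0. Lengths are in mm, angles in rad, forces in N, time in s.
With the tool pointing down it reaches from about 400 to 900 mm from the base axis. Payload 5.5 kg.
Tool frame: the origin (TCP) lies on the front face of the gripper's body, between the roots of the fingers; the fingertips stand 66 mm ahead of it and the grasp point (between the pads) lies 47 mm ahead of it; z points along the fingers, x is the direction in which the jaws open and shut, and the axes are right-handed (so a half turn about z gives the same grasp; the last joint's range is limited). The gripper opens to 92 mm and grips with 3 to 60 N. Pads are 19 mm wide; open, the fingers measure 130 mm over their backs; the gripper's body (75 mm by 190 mm) begins 47 mm behind the grasp point.
Start: joints at [-0.978, 0.501, -0.427, 1.55, 0.221, 1.138, -0.21], TCP at [210.469, 614.981, 292.229] pointing down, gripper open.
Joint ranges: [-2.88, 2.88], [-0.31, 2.03], [-1.54, 1.56], [0.2, 2.42], [-1.41, 4.55], [0.19, 2.02], [-2.57, 2.57]. Speed limits (rad/s): [2.57, 2.57, 3.14, 3.14, 3.14, 3.14, 3.14].

INTERFACE

Orientations are given as a unit quaternion [w, x, y, z].
In Python, from cell import get_obs, optics, job gives the robot as it stands.
- The arm moves only by the shell command python3 -m jog 'ROWS'. ROWS is JSON, a list of rows, each a list of 5 numbers: the shift along the world's x, y, z in cm, then the turn about the world's z in rad, then the finger opening in cm, from 0 to 9.18. A call has 1 to 20 rows; each row is the pose to reach, as a shift and turn from the pose commanded when the call began; what a row does not reach only later rows make up. A row lasts 1/12 s, in which the tool goes at most 41.7 mm and 7.16 degrees, less where a joint would pass 70% of its speed; a pose out of reach is approached as far as the arm can. A call with a gripper value outside its range is refused whole. The fingers move at their own pace and stop on an object; the grip force is fixed at half the most. Time passes only in rows, so rows that repeat a pose let the fingers close. It gives the time, the measured TCP pose, the force and the opening at its end, in the units of the state.
- get_obs(): the state, without advancing time (a new reading comes with each control period).
- optics.snapshot(name): name is "side" or "top" or "wrist"; returns a dict with "image" (384x512x3 uint8, red, green, blue), "z_map" (384x512 float32, mm along the optical axis (not along the pixel's ray), 0 where there is no reading), "vfov" (degrees; the focal length in pixels is half the picture's height over the tangent of half this angle, whatever the lens; pixels are square), "cx", "cy" (the principal point, pixels), "view" (4x4, takes a point from world to camera coordinates); the wrist camera has in their place "mount" (4x4, takes a point from camera to tool coordinates, whose origin is the TCP and whose axes are the tool frame's). Camera axes: x right, y down, z forward; pixel columns grow to the right and rows downward; lengths in mm; the calibration is good to about 2 mm. A picture is of the moment at which its call begins: read the wrist's pose just before it.
- job.close_job(): hands the job in, once; it reports no verdict.
Trained networks look in the newest picture that a camera, given by its name, has taken for a name from the list of things; names that differ only in an ending like _2 or _b are one class to them, and where a whole thing is asked for, a point or a joint stands for the part that bears it (a point fixed in the world has none). Each returns a list of dicts, best first, with "confidence" (0 to 1); they miss things now and then, are a little off and sometimes report something else, mostly with a low value. They report only what shows in the picture. A call takes as long as a camera call.
- optics.look_for(camera, target): "location" ([row, column] in pixels, amid what is visible of it).
- optics.masks_of(camera, target): "region" (384x512 bool, what is visible of it) and "location" ([row, column] in pixels, amid what is visible of it).
The state is a dict: "clock": time; "joint_pos": joint angles; "joint_velocities": joint speeds; "joint_efforts": joint torques, N m; "position": TCP position; "ee_rot": TCP orientation; "ft_force": force on the tool from outside, world axes, zero at the start; "moment": the same for the moment, N m; "opening": finger opening in mm.
Only numpy, scipy, OpenCV 4.12 (cv2) and the standard library are available. Lean on these libraries where they do the work, as an engineer would, in place of code of your own. Each camera call takes 0.05 s, during which the arm holds its last target. There are 200 camera calls.

TASK

Carry the aluminium tube block by its T-handle to the dry-block heater and lower it into the well (do not drop it) until it sits fully home, level and square, then let go of it. Then take the white tote by its rim and tip it up by about thirty degrees with the bevelled corner staying down on the bench, so that all four loose vials run together into that corner and none falls out. Finish while still gripping the tote and holding it still at that tilt, resting on nothing but the bench, so that I can pick the vials out; leave the pen cup, the bottle, the lidded slide box and the scissors where they are.

Things in the scene. Friction and masses are not known exactly. Their poses are not given: they have to be found in the camera images.
- heater: Dry-block heater, fixed to the bench: white case 190 mm (its x) by 140 mm (its y), 75 mm high, grey control panel on its -x face. Origin at the centre of its underside, z up. In its top is a rectangular well, open upward, 40 mm deep, 71 mm (x) by 105 mm (y), centred 30 mm toward +x of the origin.
- well (a point): Centre of the floor of the heater's well, 35 mm above the bench; axes as the heater's (the well is 71 mm along x, 105 mm along y). The rim of the well is 40 mm above this point.
- block: Loose aluminium tube block standing on the bench, 66 mm (its x) by 100 mm (its y) by 45 mm high, 0.6 kg, with eight blind tube holes and a lift-out T-handle in the middle of its top. Origin at the centre of its underside, z up. It fits the well with 2.5 mm to spare on every side, either way round, and stands 5 mm proud when home.
- block_bar (a point): Centre of the T-handle's black cross-bar, 82 mm above the block's underside. The bar is 56 mm long along the block's y, 12 mm wide along x (grip it across this) and 14 mm high; it stands on a 10 mm rod, with 30 mm free height between block and bar. Axes as the block's. When the block is home this point is 82 mm above well.
- tote: Loose white plastic tote, open on top, 160 mm (its x) by 210 mm (its y), 60 mm high, 0.3 kg, walls and floor 4 mm. Each wall ends in a rim 10 mm wide, 12 mm high, which one grips with one finger inside, one outside. The corner at -x,-y is cut off by a 45 degree bevel (71 mm wide) whose wall is only 42 mm high. Origin: centre of its underside, z up; it starts flat on the bench.
- tote_rim (a point): A point to grip, near the corner opposite the bevel: the middle of the rim's height on the tote's +x wall, at x +81, y +55, z +54 mm from the tote's origin; the rim here runs along the tote's y and is 10 mm wide along x. Axes as the tote's.
- tote_corner (a point): Inside of the bevelled corner: middle of the bevel wall's inner face, on the tote's inner floor (4 mm above its underside). Its x axis points level into the tote, square to the bevel (45 degrees between the tote's x and y), its z is the tote's z.
- tote_bevel_edge (a point): Middle of the outer bottom edge of the bevel, at x -55, y -80, z 0 mm from the tote's origin: the 71 mm long edge (square to tote_corner's x) on which the tote tips up. Axes as the tote's.
- vial1: One of four alike loose sealed amber glass vials with black caps, 17 mm in diameter, 45 mm long, 14 g, lying on the tote's floor in the half away from the bevelled corner. Origin at its centre, x along it. Smooth: it rolls or slides down once the tote's floor slopes 15 to 25 degrees.
- vial2: One of four alike loose sealed amber glass vials with black caps, 17 mm in diameter, 45 mm long, 14 g, lying on the tote's floor in the half away from the bevelled corner. Origin at its centre, x along it. Smooth: it rolls or slides down once the tote's floor slopes 15 to 25 degrees.
- vial3: One of four alike loose sealed amber glass vials with black caps, 17 mm in diameter, 45 mm long, 14 g, lying on the tote's floor in the half away from the bevelled corner. Origin at its centre, x along it. Smooth: it rolls or slides down once the tote's floor slopes 15 to 25 degrees.
- vial4: One of four alike loose sealed amber glass vials with black caps, 17 mm in diameter, 45 mm long, 14 g, lying on the tote's floor in the half away from the bevelled corner. Origin at its centre, x along it. Smooth: it rolls or slides down once the tote's floor slopes 15 to 25 degrees.
- pen_cup: Bystander: steel cup with pens, 72 mm across, 95 mm high (pens to about 160 mm), origin under its centre. Leave alone.
- reagent_bottle: Bystander: white round bottle, 60 mm across, 130 mm high, origin under its centre. Leave alone.
- slide_box: Bystander: white lidded flat box, 96 by 176 mm, 44 mm high, origin under its centre. Leave alone.
- scissors: Bystander: scissors lying flat, about 150 mm long, 9 mm high, origin at the pivot on the bench. Leave alone.

How it is judged:
By the outcome, as a careful person would: the job done as asked, in the order asked, and still so for the second after the job is handed in, while the arm keeps its last pose, push and grip.
It also fails if it takes over 72 s, if anything falls off the work surface, if the arm or the gripper's body presses on something with over 40 N, if the wrist force passes 120 N, or if a joint passes its speed limit or range.

## Working session

There is one attempt and no reset: what is moved stays moved. The work goes in short steps, Python scripts to look and compute and a shell command to move; the robot and the scene stay as the last step left them, time stands still between calls to the robot, and variables do not carry over. Pictures are saved under pics/ and viewed, about 8 in all and at most 12, crops included, and the job is handed in when it is done.

```bash
mkdir -p pics; ls; cat > h.py <<'E'
import numpy as np, cv2
from cell import get_obs, optics, job
from scipy.spatial.transform import Rotation as R
def cam(name):
    o=get_obs(); s=optics.snapshot(name)
    if 'view' in s: M=np.linalg.inv(np.array(s['view']))
    else:
        T=np.eye(4); q=o['ee_rot']; T[:3,:3]=R.from_quat([q[1],q[2],q[3],q[0]]).as_matrix(); T[:3,3]=o['position']
        M=T@np.array(s['mount'])
    s['M']=M; h=s['image'].shape[0]; s['f']=h/2/np.tan(np.radians(s['vfov'])/2)
    z=s['z_map']; r,c=np.mgrid[:z.shape[0],:z.shape[1]]
    P=np.stack([(c-s['cx'])/s['f']*z,(r-s['cy'])/s['f']*z,z],-1)
    s['P']=P@M[:3,:3].T+M[:3,3]; s['P'][z==0]=np.nan
    return s
def save(s,n,x=1): cv2.imwrite('pics/'+n,cv2.resize(s['image'][:,:,::-1],None,fx=x,fy=x))
E
python3 - <<'E'
from h import *
o=get_obs(); print({k:np.round(v,3) for k,v in o.items()})
ims=[]
for n in ['top','side']:
    s=cam(n); save(s,n+'0.png',1.5); print(n,np.round(s['M'],2).tolist(),s['f'])
    for t in ['heater','block','block_bar','tote','vial1','pen_cup','reagent_bottle','slide_box','scissors']:
        for d in optics.masks_of(n,t)[:4 if 'vial' in t else 1]:
            p=s['P'][d['region']]; p=p[~np.isnan(p[:,0])]
            print(n,t,round(d['confidence'],2),np.round(d['location']),np.round(np.median(p,0)) if len(p) else None, np.round(np.percentile(p,[2,98],axis=0)).tolist() if len(p) else None)
E
```

```text
pics
{'clock': np.float64(0.0), 'joint_pos': array([-0.978,  0.502, -0.427,  1.551,  0.221,  1.138, -0.21 ]), 'joint_velocities': array([-0.001,  0.   , -0.   , -0.001, -0.002,  0.002,  0.001]), 'joint_efforts': array([ 1.0000e-03, -5.6658e+01, -5.8160e+00, -2.7911e+01, -6.9000e-02,
        3.1000e-02,  0.0000e+00]), 'position': array([210.394, 614.423, 291.205]), 'ee_rot': array([ 0.001,  0.814,  0.581, -0.001]), 'ft_force': array([-0.229,  0.835, -0.072]), 'moment': array([ 0.009,  0.036, -0.035]), 'opening': np.float64(91.74)}
top [[-0.02, -0.98, 0.18, 386.16], [-1.0, 0.02, -0.01, -30.46], [0.01, -0.18, -0.98, 1018.43], [0.0, 0.0, 0.0, 1.0]] 368.39829131016694
top heater 0.67 [172. 237.] [608.  36.  74.] [[517.0, -31.0, 32.0], [704.0, 103.0, 78.0]]
top block 0.66 [226. 134.] [483. 300.  43.] [[442.0, 253.0, 4.0], [528.0, 356.0, 90.0]]
top block_bar 0.97 [222. 136.] [484. 299.  43.] [[443.0, 252.0, 6.0], [527.0, 356.0, 90.0]]
top tote 0.79 [215. 346.] [ 490. -265.    5.] [[405.0, -360.0, 0.0], [571.0, -144.0, 62.0]]
top vial1 0.46 [234. 315.] [ 444. -170.   19.] [[423.0, -179.0, 3.
[... 967 characters left out ...]
4.0, 3.0], [515.0, -153.0, 22.0]]
side vial1 0.59 [233. 284.] [ 537. -192.   18.] [[528.0, -211.0, 4.0], [548.0, -169.0, 22.0]]
side vial1 0.42 [250. 256.] [ 455. -174.   20.] [[444.0, -179.0, 11.0], [466.0, -164.0, 22.0]]
side vial1 0.41 [247. 303.] [ 535. -252.   19.] [[515.0, -262.0, 3.0], [561.0, -234.0, 23.0]]
side pen_cup 0.57 [136. 213.] [690. 263.  61.] [[669.0, 249.0, 3.0], [736.0, 318.0, 109.0]]
side reagent_bottle 0.67 [260. 412.] [ 614. -462.   75.] [[603.0, -485.0, 9.0], [639.0, -433.0, 131.0]]
side slide_box 0.59 [181. 320.] [ 744. -136.   43.] [[717.0, -207.0, 5.0], [812.0, -40.0, 46.0]]
side scissors 0.64 [228. 162.] [355.  53.   8.] [[315.0, 6.0, -0.0], [377.0, 153.0, 11.0]]
```

View pics/top0.png

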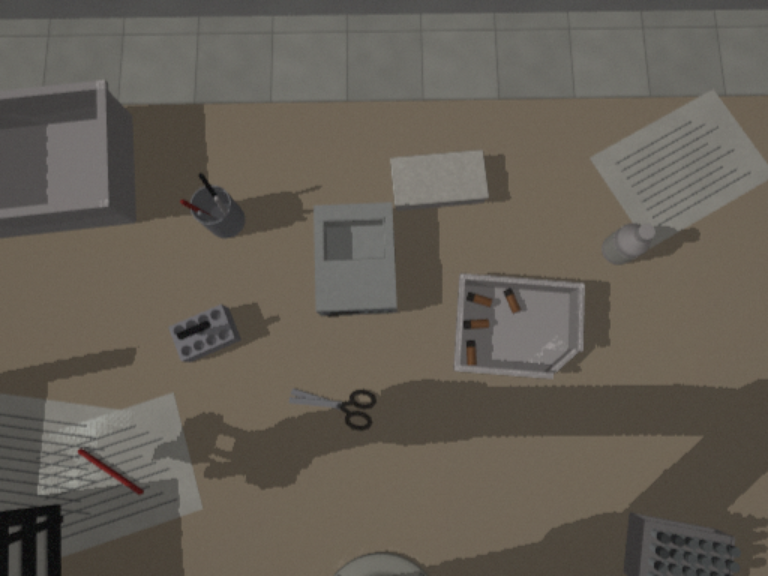

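```bash
cat >> h.py <<'E'
def rect(p):
    (c,w,a)=cv2.minAreaRect(p[:,:2].astype(np.float32)); return np.round(c,1).tolist(),np.round(w,1).tolist(),round(a,2)
def pick(s,box,z0,z1):
    p=s['P'].reshape(-1,3); x0,x1,y0,y1=box
    m=(p[:,0]>x0)&(p[:,0]<x1)&(p[:,1]>y0)&(p[:,1]<y1)&(p[:,2]>z0)&(p[:,2]<z1)
    return p[m]
E
python3 - <<'E'
from h import *
for n in ['top','side']:
    s=cam(n)
    for k,b,z0,z1 in [('heater',(490,730,-60,130),70,80),('well',(490,730,-60,130),28,42),('blk',(420,550,230,380),41,50),('bar',(420,550,230,380),82,95),('tote',(380,600,-390,-120),55,66)]:
        p=pick(s,b,z0,z1); print(n,k,len(p),rect(p) if len(p)>3 else '',np.round(np.mean(p,0),1))
E
```

```text
top heater 2737 ([613.4, 35.3], [190.5, 140.3], 1.54) [600.2  35.   74.5]
top well 900 ([622.4, 20.6], [145.7, 224.4], 85.48) [646.2  35.4  34.8]
top blk 579 ([486.3, 307.3], [66.5, 100.9], 22.85) [485.4 305.5  44.4]
top bar 112 ([486.8, 306.8], [12.9, 53.7], 22.64) [486.1 306.2  88.1]
top tote 992 ([485.9, -252.5], [222.6, 172.4], 84.43) [ 495.  -240.7   59.4]
side heater 1481 ([613.5, 36.8], [193.1, 143.3], 1.29) [597.3  31.3  74.8]
side well 505 ([616.5, 21.9], [152.4, 214.0], 87.48) [606.6  11.9  35.4]
side blk 310 ([486.6, 309.2], [69.7, 104.0], 22.64) [484.8 305.5  44.4]
side bar 60 ([485.4, 307.3], [13.0, 60.1], 22.39) [484.7 305.6  87. ]
side tote 1277 ([485.8, -251.3], [224.3, 174.3], 84.5) [ 488.8 -251.9   59.5]
```

The picture shows the block at about (205,332), the well at (355,240), and the tote at about (520,325) with its bevel at (565,360) lower right. All four vials lie on the left side of the tote. The tool can only yaw, so the tote has to pivot in the pads. First I'll move over the block.

```bash
python3 -m jog '[[27.6,-30.8,-7.2,-0.84,7],[27.6,-30.8,-7.2,-0.84,7],[27.6,-30.8,-7.2,-0.84,7],[27.6,-30.8,-7.2,-0.84,7],[27.6,-30.8,-7.2,-0.84,7],[27.6,-30.8,-7.2,-0.84,7],[27.6,-30.8,-7.2,-0.84,7],[27.6,-30.8,-7.2,-0.84,7],[27.6,-30.8,-7.2,-0.84,7],[27.6,-30.8,-7.2,-0.84,7],[27.6,-30.8,-7.2,-0.84,7],[27.6,-30.8,-7.2,-0.84,7],[27.6,-30.8,-7.2,-0.84,7]]'
python3 - <<'E'
from h import *
o=get_obs(); q=o['ee_rot']; print(o['clock'],o['position'],2*np.degrees(np.arctan2(q[2],q[1])),q)
s=cam('wrist')
for k,z0,z1 in [('blk',40,50),('bar',80,95)]:
    p=pick(s,(420,550,230,380),z0,z1); print(k,len(p),rect(p) if len(p)>3 else '',np.mean(p,0))
E
```

```text
clock: 2.18
position: [486.4, 307.0, 220.2]
ee_rot: [-0.0, 0.98, 0.199, -0.0]
ft_force: [0.9, -0.2, -0.3]
opening: 69.9
2.1833 [486.41780353 307.03954893 220.20132168] 22.913812863885205 [-2.91482038e-04  9.80074317e-01  1.98630841e-01 -1.90838061e-04]
blk 4625 ([487.6, 308.6], [66.1, 100.2], 22.97) [485.17202582 314.27443225  44.15601526]
bar 1101 ([487.6, 309.2], [11.8, 55.0], 22.68) [486.79791962 310.60323439  87.73987841]
```

```bash
python3 -m jog '[[0.1,0.15,-4,0,7],[0.1,0.15,-8,0,7],[0.1,0.15,-9.1,0,7],[0.1,0.15,-9.1,0,7],[0.1,0.15,-9.1,0,0.8],[0.1,0.15,-9.1,0,0.8],[0.1,0.15,-9.1,0,0.8],[0.1,0.15,-9.1,0,0.8],[0.1,0.15,-9.1,0,0.8],[0.1,0.15,-9.1,0,0.8],[0.1,0.15,-9.1,0,0.8],[0.1,0.15,-9.1,0,0.8]]'
```

```text
clock: 3.23
position: [487.6, 308.4, 129.5]
ee_rot: [-0.0, 0.98, 0.199, 0.0]
ft_force: [-1.2, -1.3, 0.4]
opening: 21.2
```

```bash
python3 -m jog '[[0,0,0,0,0],[0,0,0,0,0],[0,0,0,0,0],[0,0,0,0,0],[0,0,0,0,0],[0,0,1,0,0],[0,0,3,0,0],[0,0,6,0,0],[0,0,9,0,0],[0,0,10,0,0],[0,0,10,0,0]]'
```

```text
clock: 4.15
position: [488.8, 309.4, 232.1]
ee_rot: [-0.001, 0.98, 0.199, 0.003]
ft_force: [0.6, 0.8, -5.8]
opening: 11.8
```

```bash
python3 -m jog '[[2,-3.2,0,-0.04,0],[4,-6.4,0,-0.09,0],[6,-9.6,0,-0.14,0],[8,-13,0,-0.19,0],[10,-16.5,0,-0.24,0],[12,-20,0,-0.29,0],[13.5,-23,0,-0.33,0],[14.6,-25.4,0,-0.36,0],[15.3,-26.6,0,-0.375,0],[15.6,-27.2,0,-0.375,0],[15.6,-27.2,0,-0.375,0],[15.6,-27.2,0,-0.375,0],[15.6,-27.2,0,-0.375,0],[15.6,-27.2,0,-0.375,0]]'
python3 - <<'E'
from h import *
o=get_obs(); q=o['ee_rot']; print(o['clock'],o['position'],2*np.degrees(np.arctan2(q[2],q[1])),q,o['opening'])
for n in ['top','wrist','side']:
    s=cam(n)
    if n!='side': save(s,n+'1.png',1.0)
    for k,z0,z1 in [('heater',71,79),('blk',130,160)]:
        p=pick(s,(490,740,-60,130),z0,z1)
        if len(p)<9: continue
        print(n,k,len(p),rect(p),np.mean(p,0))
        # plane fit
        A=np.c_[p[:,:2]-p[:,:2].mean(0),np.ones(len(p))]; print('  plane',np.linalg.lstsq(A,p[:,2],rcond=None)[0])
E
python3 -c "
import cv2,numpy as np
cv2.imwrite('pics/c1.png',np.hstack([cv2.resize(cv2.imread('pics/top1.png')[60:260,150:350],(400,400)),cv2.resize(cv2.imread('pics/wrist1.png'),(400,400))]))"
```

```text
clock: 5.32
position: [642.7, 39.3, 229.0]
ee_rot: [-0.001, 1.0, 0.015, -0.0]
ft_force: [-0.6, 0.2, -6.0]
opening: 11.9
5.3167 [642.726204    39.34214113 228.97264333] 1.7083805944642712 [-7.01114557e-04  9.99888547e-01  1.49078760e-02 -3.96084543e-04] 11.919268142061588
top heater 629 ([614.9, -17.4], [190.7, 35.0], 1.61) [611.93253705 -22.38140301  74.54779482]
  plane [ 5.63283445e-04 -3.99744540e-03  7.45477948e+01]
top blk 43 ([642.5, -4.9], [64.8, 4.3], 4.3) [645.82870027  -4.66319325 139.04699427]
  plane [7.88329437e-03 8.33068549e-02 1.39046994e+02]
wrist heater 19071 ([614.6, 36.2], [190.9, 140.4], 1.66) [592.7066818   54.81630941  74.2512103 ]
  plane [ 1.38825526e-03 -2.55393408e-04  7.42512103e+01]
wrist blk 8849 ([642.3, 60.5], [66.3, 69.5], 1.59) [641.91480757  70.01894704 144.60569314]
  plane [-4.87638512e-03  5.98110587e-02  1.44605693e+02]
side heater 1242 ([613.5, 36.7], [192.4, 143.8], 1.32) [582.0711392   24.98003573  74.95568174]
  plane [3.22117504e-04 4.41182392e-04 7.49556817e+01]
side blk 588 ([642.1, 43.0], [71.2, 101.5], 0.61) [634.21950632  37.8744458  141.65869888]
  plane [5.37857644e-02 9.77764824e-02 1.41658699e+02]
```

View pics/c1.png

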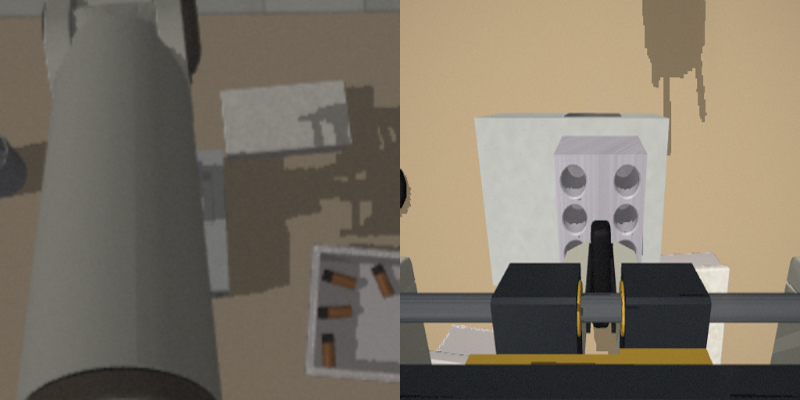

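```bash
python3 -m jog '[[0,0,0,0,0],[0,0,0,0,0],[0,0,0,0,0],[0,0,0,0,0],[0,0,0,0,0],[0,0,0,0,0]]'
cat > m.py <<'E'
from h import *
o=get_obs(); q=o['ee_rot']; print(o['clock'],o['position'],2*np.degrees(np.arctan2(q[2],q[1])))
s=cam('wrist'); zt=o['position'][2]-84
for k,z0,z1 in [('heater',71,79),('blk',zt-7,zt+7)]:
    p=pick(s,(490,740,-60,130),z0,z1)
    A=np.c_[p[:,:2]-p[:,:2].mean(0),np.ones(len(p))]; pl=np.linalg.lstsq(A,p[:,2],rcond=None)[0]
    d=p[:,2]-A@pl; p2=p[abs(d)<2.5]; A=np.c_[p2[:,:2]-p2[:,:2].mean(0),np.ones(len(p2))]; pl=np.linalg.lstsq(A,p2[:,2],rcond=None)[0]
    print(k,rect(p),'plane',pl,'xmid',(np.percentile(p[:,0],0.5)+np.percentile(p[:,0],99.5))/2,'ymax',p[:,1].max())
save(s,'wm.png')
E
python3 m.py
```

```text
clock: 5.97
position: [643.5, 36.4, 229.2]
ee_rot: [-0.0, 1.0, 0.013, 0.0]
ft_force: [-0.2, 0.4, -5.5]
opening: 11.6
5.9667 [643.47644615  36.4340292  229.24518146] 1.4859272640771204
heater ([614.7, 36.6], [191.1, 139.8], 1.8) plane [ 1.24505994e-03 -6.84288774e-04  7.42512537e+01] xmid 614.3155519152383 ymax 108.73883035943008
blk ([643.0, 57.4], [66.3, 69.1], 1.55) plane [-6.16283862e-03  9.68710446e-02  1.46623727e+02] xmid 642.9050270349877 ymax 92.35401500048917
```

The block has tilted about 5° about the jaw axis, from swing during the move. I'll level it by touching it down on the flat heater top beside the well before inserting.

```bash
python3 -m jog '[[-1,0,0,0,0],[-2.5,0,0,0,0],[-4,0,0,0,0],[-5.5,0,0,0,0],[-7,0,0,0,0],[-7.7,0,0,0,0],[-8,0,0,0,0],[-8,0,-0.8,0,0],[-8,0,-1.4,0,0],[-8,0,-1.8,0,0],[-8,0,-2.1,0,0],[-8,0,-2.3,0,0],[-8,0,-2.4,0,0],[-8,0,-2.4,0,0],[-8,0,-2.4,0,0]]'; sed -i "s/(490,740/(480,740/" m.py; python3 m.py
```

```text
clock: 7.27
position: [564.2, 39.6, 207.0]
ee_rot: [-0.002, 1.0, 0.014, 0.001]
ft_force: [-6.4, 6.3, 8.8]
opening: 11.5
7.2667 [564.1892148   39.58281109 206.98957863] 1.609430434159716
heater ([614.8, 41.4], [190.7, 129.7], 1.47) plane [1.62287091e-03 9.50906121e-04 7.43559694e+01] xmid 614.5352869427209 ymax 108.52390763709124
blk ([563.6, 60.3], [66.4, 66.1], 1.46) plane [-9.23496922e-03  5.64306508e-02  1.23502768e+02] xmid 563.558643171149 ymax 93.96082541160834
```

```bash
python3 -m jog '[[0,0,-0.1,0,0],[0,0,-0.2,0,0],[0,0,-0.3,0,0],[0,0,-0.4,0,0],[0,0,-0.4,0,0],[0,0,-0.4,0,0]]'; python3 m.py
```

```text
clock: 7.82
position: [564.2, 42.7, 204.6]
ee_rot: [-0.003, 1.0, 0.015, 0.001]
ft_force: [-10.5, 10.8, 20.4]
opening: 11.4
7.8167 [564.20440932  42.6582339  204.64584508] 1.7414670055781172
heater ([614.6, 44.0], [190.6, 124.6], 1.5) plane [1.15479412e-03 8.04419246e-04 7.43376134e+01] xmid 614.4101311945825 ymax 108.72560990482556
blk ([563.4, 63.2], [66.3, 63.9], 1.3) plane [-1.06617722e-02  1.31814194e-02  1.20332573e+02] xmid 563.4892572124251 ymax 95.8529538476113
```

```bash
python3 -m jog '[[0,0.4,0,0,0],[0,0.6,0.1,0,0],[0,0.7,0.1,0,2.5],[0,0.7,0.1,0,2.5],[0,0.7,0.1,0,2.5],[0,0.7,0.1,0,2.5],[0,0.7,0.1,0,2.5],[0,0.7,0.1,0,2.5]]'; python3 m.py
python3 - <<'E'
from h import *
s=cam('wrist'); p=pick(s,(490,660,-40,130),143,165)
p=p[(p[:,0]>555)&(p[:,0]<573)]; print(len(p),np.percentile(p[p[:,2]>158],[1,99],axis=0) if (p[:,2]>158).any() else p.max(0))
s=cam('side'); p=pick(s,(500,630,-40,120),112,127);print(rect(p)); p=pick(s,(500,630,-40,120),152,168);print(len(p))
E
```

```text
clock: 8.53
position: [563.7, 43.2, 202.1]
ee_rot: [0.0, 1.0, 0.013, 0.0]
ft_force: [0.7, -0.7, -0.4]
opening: 24.8
8.5333 [563.67455654  43.21668196 202.07136103] 1.4658213955766046
heater ([614.7, 44.6], [191.0, 123.5], 1.47) plane [8.26979329e-04 5.54191044e-04 7.43421574e+01] xmid 614.3534631754674 ymax 108.68429015841437
blk ([563.5, 51.5], [66.3, 88.6], 1.49) plane [1.79593731e-03 6.36056850e-04 1.19174885e+02] xmid 563.0429327451557 ymax 96.38257381745078
1981 [[557.57545197  19.52202839 158.84526684]
 [569.34309015  73.41901507 164.54104867]]
([562.4, 45.8], [68.8, 103.5], 1.92)
160
```

```bash
python3 -m jog '[[0,0.25,0.1,0,2.5],[0,0.25,0.1,0,2.5],[0,0.25,0.1,0,0],[0,0.25,0.1,0,0],[0,0.25,0.1,0,0],[0,0.25,0.1,0,0],[0,0.25,0.1,0,0],[0,0.25,0.1,0,0],[0,0.25,0.3,0,0],[0,0.25,0.6,0,0],[0,0.25,1.0,0,0],[0,0.25,1.5,0,0],[0,0.25,1.9,0,0],[0,0.25,2.1,0,0],[0,0.25,2.1,0,0]]'; python3 m.py
```

```text
clock: 9.93
position: [563.9, 46.0, 224.0]
ee_rot: [-0.0, 1.0, 0.013, 0.001]
ft_force: [0.3, 0.9, -6.5]
opening: 11.7
9.9333 [563.9210359   46.03160922 224.03433649] 1.4933363624396094
heater ([614.9, 38.7], [190.8, 135.3], 1.56) plane [1.10287033e-03 1.60259514e-06 7.43510353e+01] xmid 614.7380093777361 ymax 108.76135943239092
blk ([563.8, 65.1], [66.3, 61.4], 1.56) plane [1.82678849e-03 1.33895155e-03 1.39971630e+02] xmid 563.7843186405747 ymax 96.45854626469222
```

```bash
python3 -m jog '[[0.3,-0.05,0,0,0],[0.8,-0.1,0,0,0],[1.5,-0.2,0,0,0],[2.3,-0.3,0,0,0],[3.1,-0.4,0,0,0],[3.9,-0.45,0,0,0],[4.7,-0.5,0,0,0],[5.5,-0.6,0,0,0],[6.3,-0.7,0,0,0],[7,-0.75,0,0,0],[7.6,-0.8,0,0,0],[8,-0.85,0,0,0],[8.1,-0.85,0,0,0],[8.1,-0.85,0,0,0],[8.1,-0.85,0,0,0],[8.1,-0.85,0,0,0]]'; python3 m.py
```

```text
clock: 11.32
position: [644.1, 37.6, 223.2]
ee_rot: [-0.0, 1.0, 0.013, -0.0]
ft_force: [0.3, 0.4, -6.2]
opening: 11.6
11.3167 [644.06110697  37.58643026 223.19135442] 1.5023109934685632
heater ([614.5, 36.6], [191.0, 139.7], 1.76) plane [ 1.19275130e-03 -6.05279901e-04  7.42430078e+01] xmid 614.3458850712782 ymax 108.66913232644019
blk ([643.8, 56.6], [66.2, 61.7], 1.5) plane [-1.28914590e-04  1.05845831e-03  1.39088039e+02] xmid 643.7788704160645 ymax 87.97914843690592
```

```bash
python3 -m jog '[[0,0,-0.5,0,0],[0,0,-1,0,0],[0,0,-1.5,0,0],[0,0,-2,0,0],[0,0,-2.4,0,0],[0,0,-2.8,0,0],[0,0,-3.2,0,0],[0,0,-3.6,0,0],[0,0,-4,0,0],[0,0,-4.4,0,0],[0,0,-4.8,0,0],[0,0,-5.2,0,0],[0,0,-5.4,0,0],[0,0,-5.6,0,0],[0,0,-5.6,0,0]]'; python3 m.py
```

```text
clock: 12.62
position: [644.2, 37.5, 166.7]
ee_rot: [-0.0, 1.0, 0.013, -0.0]
ft_force: [-0.4, -0.7, -6.7]
opening: 11.8
12.6167 [644.22608748  37.49754203 166.70999667] 1.4907969706312727
heater ([614.4, 35.8], [191.1, 141.0], 1.57) plane [ 8.10101084e-04 -1.59675298e-04  7.42017930e+01] xmid 613.8118468147742 ymax 108.69737931644569
blk ([614.6, 36.7], [187.4, 138.6], 1.75) plane [1.79177109e-03 9.84353131e-04 8.25758340e+01] xmid 617.8499520211645 ymax 108.1452787159877
```

No contact forces so far. I'll lower the last few mm.

```bash
python3 -m jog '[[0,0,-0.1,0,0],[0,0,-0.2,0,0],[0,0,-0.3,0,0],[0,0,-0.4,0,0],[0,0,-0.5,0,0],[0,0,-0.5,0,0],[0,0,-0.5,0,0]]'; python3 m.py
```

```text
clock: 13.25
position: [644.6, 37.5, 163.3]
ee_rot: [-0.0, 1.0, 0.013, 0.0]
ft_force: [-4.4, 0.8, 4.7]
opening: 11.5
13.25 [644.60296057  37.51179863 163.28726291] 1.4920690395390672
heater ([614.6, 35.9], [191.3, 140.5], 1.6) plane [9.63689942e-04 7.58650096e-05 7.42474825e+01] xmid 613.7991527286545 ymax 108.67818403312279
blk ([614.5, 35.8], [191.2, 140.5], 1.52) plane [ 2.29845259e-03 -6.48175310e-04  7.43108249e+01] xmid 613.7996125983218 ymax 108.36416732808473
```

```bash
python3 -m jog '[[0,0,0.2,0,0],[0,0,0.2,0,3],[0,0,0.2,0,3],[0,0,0.2,0,3],[0,0,0.2,0,3],[0,0,0.2,0,3],[0,0,0.2,0,3],[0,0,2,0,3],[0,0,5,0,3],[0,0,9,0,3],[0,0,11,0,3],[0,0,11,0,3],[0,0,11,0,3]]'
python3 - <<'E'
from h import *
s=cam('wrist'); print(get_obs()['position'])
h=pick(s,(490,740,-60,130),71,76.5); b=pick(s,(600,690,-30,100),77.5,82)
for p in (h,b):
    A=np.c_[p[:,:2]-p[:,:2].mean(0),np.ones(len(p))]; print(rect(p),np.linalg.lstsq(A,p[:,2],rcond=None)[0])
t=cam('top')
p=pick(t,(380,600,-390,-120),55,66); print('tote',rect(p)); save(t,'t2.png',1.5)
E
```

```text
clock: 14.38
position: [645.4, 37.5, 274.2]
ee_rot: [-0.0, 1.0, 0.013, 0.002]
ft_force: [-0.3, 0.3, -1.2]
opening: 30.1
[644.36198596  37.44369428 272.31052392]
([614.6, 35.8], [190.7, 140.4], 1.52) [ 6.75742611e-04 -4.74564296e-04  7.41641684e+01]
([644.8, 36.9], [66.2, 100.4], 1.49) [1.39904822e-03 4.75745441e-04 7.92329936e+01]
tote ([486.0, -252.5], [222.5, 172.2], 84.37)
```

Block is home (5.1 mm proud, level, yaw 1.49° vs heater 1.52°) and released. Next, the tote rim.

```bash
python3 -m jog '[[-1,-4,0,-0.12,4],[-2.3,-8,0,-0.12,4],[-3.5,-12,0,-0.12,4],[-4.8,-16,0,-0.12,4],[-6,-20,0,-0.12,4],[-7,-22.3,0,-0.124,4],[-7.05,-22.3,-3,-0.124,4],[-7.05,-22.3,-6,-0.124,4],[-7.05,-22.3,-9,-0.124,4],[-7.05,-22.3,-9,-0.124,4],[-7.05,-22.3,-9,-0.124,4],[-7.05,-22.3,-9,-0.124,4],[-7.05,-22.3,-9,-0.124,4]]'
cat > t.py <<'E'
from h import *
o=get_obs(); q=o['ee_rot']; print(o['clock'],o['position'],2*np.degrees(np.arctan2(q[2],q[1])))
s=cam('wrist'); save(s,'wt.png')
p=pick(s,(380,620,-400,-120),55,66); print(len(p),rect(p),p[:,2].mean())
x=p[(p[:,0]>545)&(abs(p[:,1]-o['position'][1])<60)]; print(len(x),rect(x) if len(x)>5 else '')
E
python3 t.py
```

```text
clock: 15.57
position: [575.2, -185.7, 183.9]
ee_rot: [0.0, 0.999, -0.049, 0.001]
ft_force: [-0.4, -0.3, -0.5]
opening: 39.6
15.5667 [ 575.15600458 -185.73983883  183.89463249] -5.600448824657208
7555 ([489.7, -222.7], [165.1, 172.4], 84.41) 58.927024487023175
2207 ([559.9, -195.5], [97.1, 38.2], 84.67)
```

View pics/wt.png

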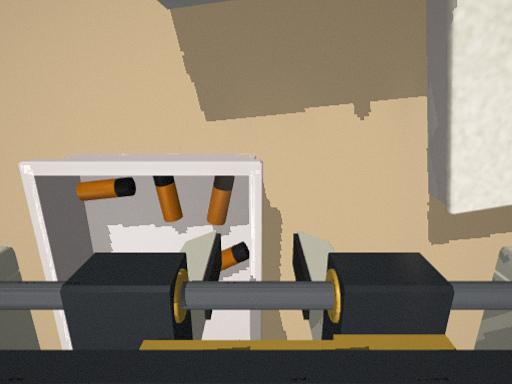

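The view shows the +x rim centred between the fingers (rim at about column 255, fingers at about 215 and 300). I'll descend so that only the fingertips engage the rim, then close.

```bash
python3 -m jog '[[0,0,-2,0,4],[0,0,-4,0,4],[0,0,-5.5,0,4],[0,0,-6.1,0,4],[0,0,-6.1,0,4],[0,0,-6.1,0,4],[0,0,-6.1,0,0],[0,0,-6.1,0,0],[0,0,-6.1,0,0],[0,0,-6.1,0,0],[0,0,-6.1,0,0],[0,0,-6.1,0,0],[0,0,-6.1,0,0],[0,0,-6.1,0,0],[0,0,-6.1,0,0],[0,0,-6.1,0,0]]'
```

```text
clock: 16.95
position: [574.2, -185.6, 121.6]
ee_rot: [0.0, 0.999, -0.049, 0.0]
ft_force: [-1.0, 0.5, 6.1]
opening: 9.7
```

```bash
cat > tilt.py <<'E'
from h import *
import sys
o=get_obs(); print(round(o['clock'],2),np.round(o['position'],1),'F',np.round(o['ft_force'],1),'M',np.round(o['moment'],2),o['opening'])
rng=np.random.default_rng(0); ims=[]
for n in ['top','side']:
    s=cam(n); ims.append(s['image'])
    ms=optics.masks_of(n,'tote')
    if not ms: print('no mask'); continue
    m=cv2.erode(ms[0]['region'].astype(np.uint8),np.ones((3,3)))>0
    p=s['P'][m]; p=p[~np.isnan(p[:,0])]; p=p[(p[:,0]>380)&(p[:,0]<620)&(p[:,1]<-100)&(p[:,1]>-420)]
    best=(0,)
    for _ in range(600):
        a,b,c=p[rng.choice(len(p),3,False)]; v=np.cross(b-a,c-a); l=np.linalg.norm(v)
        if l<200: continue
        v=v/l*np.sign(v[2]);
        if v[2]<.7: continue
        k=abs((p-a)@v)<1.5
        if k.sum()>best[0]: best=(k.sum(),k)
    k=best[1]; q=p[k]; c=q.mean(0); v=np.linalg.svd(q-c)[2][2]; v*=np.sign(v[2])
    # height of floor plane at bevel edge (underside 4mm below)
    E=np.array([486,-252.3])+R.from_euler('z',-5.6,degrees=True).as_matrix()[:2,:2]@[-55,-80]
    zE=c[2]-(v[:2]@(E-c[:2]))/v[2]
    print(n,len(p),k.sum(),'tilt',round(np.degrees(np.arccos(v[2])),1),'downhill yaw',round(np.degrees(np.arctan2(v[1],v[0])),0),'floor z at bevel',round(zE,1),'lowest',np.round(p[np.argmin(p[:,2])]))
    for d in optics.look_for(n,'vial1')[:5]:
        r,cc=np.round(d['location']).astype(int); print('   vial',round(d['confidence'],2),np.round(s['P'][r,cc]))
a,b=ims; cv2.imwrite('pics/tilt.png',np.hstack([cv2.resize(a[160:290,260:420],(480,390)),cv2.resize(b[170:350,200:390],(412,390))])[:, :800,::-1])
E
python3 -m jog '[[-0.05,-0.04,0.2,0,0],[-0.1,-0.08,0.5,0.0,0],[-0.2,-0.16,0.8,0,0],[-0.3,-0.24,1.1,0,0],[-0.4,-0.32,1.5,0,0],[-0.5,-0.4,1.9,0,0],[-0.55,-0.45,2.1,0.01,0],[-0.55,-0.45,2.1,0.01,0],[-0.55,-0.45,2.1,0.01,0]]'; python3 tilt.py
```

```text
clock: 17.7
position: [568.6, -190.2, 142.5]
ee_rot: [0.0, 0.999, -0.044, 0.0]
ft_force: [-0.6, 0.5, -4.0]
opening: 9.1
17.7 [ 568.6 -190.2  142.5] F [-0.6  0.5 -4. ] M [ 0.02 -0.18  0.06] 9.092422317537562
top 269 137 tilt 10.6 downhill yaw -123.0 floor z at bevel 40.0 lowest [ 431. -161.    8.]
   vial 0.63 [ 460. -173.   26.]
   vial 0.39 [ 481. -176.   32.]
side 6303 2115 tilt 6.0 downhill yaw -159.0 floor z at bevel 5.3 lowest [ 409. -306.    2.]
   vial 0.68 [ 529. -261.   33.]
   vial 0.6 [ 465. -193.   31.]
```

View pics/tilt.png

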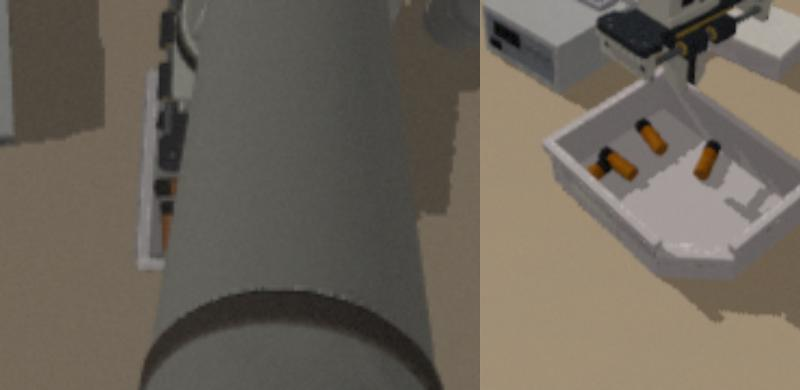

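The side view shows the tote tipping with its bevel at about (695,260), near the bench, and the vials still uphill. The tilt is mostly about the rim axis so far, so I'll continue and watch the direction.

```bash
sed -i "s/for n in \['top','side'\]/for n in ['side']/; s/^a,b=ims.*/cv2.imwrite('pics\/tilt.png',cv2.resize(ims[0][150:384,180:420],(720,702))[:600,:,::-1])/" tilt.py
python3 -m jog '[[-0.1,-0.08,0.3,0.002,0],[-0.2,-0.16,0.6,0.005,0],[-0.3,-0.24,0.9,0.008,0],[-0.4,-0.32,1.2,0.01,0],[-0.5,-0.4,1.5,0.01,0],[-0.6,-0.5,1.8,0.01,0],[-0.7,-0.58,2.05,0.01,0],[-0.7,-0.58,2.05,0.01,0],[-0.7,-0.58,2.05,0.01,0]]'; python3 tilt.py
```

```text
clock: 18.75
position: [561.5, -196.0, 163.0]
ee_rot: [0.0, 0.999, -0.039, 0.0]
ft_force: [0.0, 0.6, -3.2]
opening: 9.3
18.75 [ 561.5 -196.   163. ] F [ 0.   0.6 -3.2] M [ 0.02 -0.07 -0.03] 9.25596110150084
side 6614 2527 tilt 12.4 downhill yaw -163.0 floor z at bevel 6.5 lowest [ 410. -311.    5.]
   vial 0.69 [ 523. -268.   45.]
   vial 0.63 [ 463. -195.   40.]
   vial 0.47 [ 485. -184.   46.]
   vial 0.39 [ 452. -190.   28.]
```

```bash
python3 -m jog '[[0,0,0,0,0.7],[0,0,0,0,0.8],[0,0,0,0,0.85],[0,0,0,0,0.9]]'; python3 tilt.py
```

```text
clock: 19.23
position: [561.5, -195.8, 162.6]
ee_rot: [-0.0, 0.999, -0.039, -0.0]
ft_force: [-0.5, 0.2, -2.8]
opening: 9.0
19.23 [ 561.5 -195.8  162.6] F [-0.5  0.2 -2.8] M [ 0.05 -0.15  0.01] 9.024425606800502
side 6657 2611 tilt 12.4 downhill yaw -164.0 floor z at bevel 6.6 lowest [ 408. -309.    5.]
   vial 0.72 [ 475. -276.   36.]
   vial 0.52 [ 454. -189.   23.]
   vial 0.49 [ 481. -178.   42.]
   vial 0.46 [ 462. -187.   34.]
```

```bash
python3 -m jog '[[0,0,0,0,0.92],[0,0,0,0,0.92],[0,0,0,0,0.92]]'; python3 tilt.py | grep -v vial;  python3 -m jog '[[0,0,0,0,0.94],[0,0,0,0,0.94],[0,0,0,0,0.94]]'; python3 tilt.py | grep -v vial
```

```text
clock: 19.63
position: [561.5, -195.8, 162.8]
ee_rot: [0.0, 0.999, -0.039, 0.0]
ft_force: [0.3, 1.0, -2.4]
opening: 9.2
19.63 [ 561.5 -195.8  162.8] F [ 0.3  1.  -2.4] M [-0.03 -0.12 -0.06] 9.246832384962392
side 6921 2607 tilt 12.2 downhill yaw -163.0 floor z at bevel 6.8 lowest [ 416. -318.    3.]
clock: 20.03
position: [561.5, -195.8, 162.7]
ee_rot: [-0.0, 0.999, -0.039, 0.0]
ft_force: [0.3, -0.2, -2.2]
opening: 9.7
20.03 [ 561.5 -195.8  162.7] F [ 0.3 -0.2 -2.2] M [ 0.03 -0.06 -0.02] 9.743392302205027
side 6936 2663 tilt 12.2 downhill yaw -164.0 floor z at bevel 6.7 lowest [ 410. -310.    5.]
```

```bash
python3 -m jog '[[0,0,0,0,0.97],[0,0,0,0,0.97],[0,0,0,0,0.97]]'|tail -2; python3 tilt.py | grep -v vial;  python3 -m jog '[[0,0,0,0,1.0],[0,0,0,0,1.0],[0,0,0,0,1.0]]'|tail -2; python3 tilt.py | grep -v vial
```

```text
ft_force: [-0.2, 0.9, -1.4]
opening: 10.0
20.43 [ 561.5 -195.8  162.8] F [-0.2  0.9 -1.4] M [ 0.02 -0.06 -0.05] 10.02334786384571
side 6897 2642 tilt 12.4 downhill yaw -165.0 floor z at bevel 6.5 lowest [ 417. -318.    2.]
ft_force: [0.1, -0.3, -2.1]
opening: 10.0
20.83 [ 561.5 -195.8  162.8] F [ 0.1 -0.3 -2.1] M [-0.01 -0.03 -0.02] 9.974839408059019
side 7014 2628 tilt 12.4 downhill yaw -167.0 floor z at bevel 7.1 lowest [ 408. -307.    4.]
```

With a loose grip the tilt drifts towards -x. The grip point and bevel edge don't straddle the centre of mass, because the vials sit on the +y side. I'll set the tote back down and grip the +y rim near the same corner instead, where the support triangle contains the centre of mass.

```bash
python3 -m jog '[[0,0,0,0,0.8],[0.2,0.15,-0.5,0,0.7],[0.4,0.3,-1,0,0.7],[0.6,0.5,-1.6,0,0.7],[0.8,0.65,-2.2,-0.01,0.7],[0.95,0.75,-2.8,-0.01,0.7],[1.1,0.9,-3.4,-0.02,0.7],[1.2,1,-3.9,-0.02,0.7],[1.25,1.03,-4.15,-0.02,0.7],[1.25,1.03,-4.15,-0.02,0.7],[1.25,1.03,-4.15,-0.02,3],[1.25,1.03,-4.15,-0.02,4],[1.25,1.03,-4.15,-0.02,4],[1.25,1.03,-4.15,-0.02,4],[1.25,1.03,0,-0.02,4],[1.25,1.03,4,0.1,4],[1.25,1.03,5,0.2,4],[1.25,1.03,5,0.3,4]]'
python3 - <<'E'
from h import *
for n in ['side','wrist']:
    s=cam(n); p=pick(s,(380,620,-400,-120),54,66); print(n,len(p),rect(p),p[:,2].mean(),p[:,1].max())
    for d in optics.look_for(n,'vial1')[:5]:
        r,cc=np.round(d['location']).astype(int); print('   vial',round(d['confidence'],2),np.round(s['P'][r,cc]))
E
```

```text
clock: 22.48
position: [576.5, -186.3, 217.2]
ee_rot: [0.002, 0.994, 0.113, 0.004]
ft_force: [0.3, -0.0, -0.7]
opening: 40.0
side 1355 ([486.5, -251.5], [223.9, 174.2], 84.8) 59.24099791371038 -134.14824305283815
   vial 0.6 [ 487. -182.   22.]
   vial 0.44 [ 437. -283.   18.]
wrist 7653 ([488.8, -237.1], [192.5, 172.9], 84.92) 58.865042272912625 -134.28852216241316
   vial 0.92 [ 438. -276.   21.]
   vial 0.79 [ 493. -177.   20.]
   vial 0.78 [ 441. -173.   19.]
   vial 0.6 [ 476. -180.   20.]
```

```bash
python3 -m jog '[[-0.4,1,0,0.1,4],[-0.8,2,0,0.2,4],[-1.2,3,0,0.3,4],[-1.7,3.4,0,0.42,4],[-1.7,3.4,0,0.54,4],[-1.7,3.4,0,0.66,4],[-1.7,3.4,0,0.78,4],[-1.7,3.4,0,0.9,4],[-1.7,3.4,0,1.02,4],[-1.7,3.4,-1,1.14,4],[-1.7,3.4,-2,1.25,4],[-1.7,3.4,-2.5,1.25,4],[-1.7,3.4,-2.5,1.25,4],[-1.7,3.4,-2.5,1.25,4],[-1.7,3.4,-2.5,1.25,4],[-1.7,3.4,-2.5,1.25,4]]'; python3 t.py
```

```text
clock: 24.02
position: [557.3, -151.5, 188.2]
ee_rot: [0.0, 0.742, 0.671, 0.0]
ft_force: [1.1, -0.8, -0.0]
opening: 40.0
24.0167 [ 557.29813867 -151.48308272  188.1515458 ] 84.23996781625058
7752 ([493.1, -243.7], [203.5, 164.7], 84.56) 59.0393599818656
1365 ([561.7, -179.2], [62.7, 38.0], 85.44)
```

```bash
python3 -m jog '[[0,-0.1,-2,0.01,4],[0,-0.1,-4,0.01,4],[0,-0.1,-6,0.01,4],[0,-0.1,-6.75,0.01,4],[0,-0.1,-6.75,0.01,4],[0,-0.1,-6.75,0.01,4],[0,-0.1,-6.75,0.01,0],[0,-0.1,-6.75,0.01,0],[0,-0.1,-6.75,0.01,0],[0,-0.1,-6.75,0.01,0],[0,-0.1,-6.75,0.01,0],[0,-0.1,-6.75,0.01,0],[0,-0.1,-6.75,0.01,0],[0,-0.1,-6.75,0.01,0],[0,-0.1,-6.75,0.01,0],[0,-0.1,-6.75,0.01,0]]'
python3 -m jog '[[0,0,0.3,0,0],[-0.1,-0.08,0.7,0,0],[-0.2,-0.16,1.1,0,0],[-0.3,-0.25,1.5,0,0],[-0.45,-0.38,1.9,0,0],[-0.55,-0.46,2.3,-0.002,0],[-0.7,-0.59,2.7,-0.004,0],[-0.85,-0.71,3.1,-0.006,0],[-1,-0.84,3.6,-0.008,0],[-1,-0.84,3.6,-0.008,0],[-1,-0.84,3.6,-0.008,0]]'; python3 tilt.py
```

```text
clock: 25.4
position: [557.2, -152.6, 120.7]
ee_rot: [0.0, 0.738, 0.675, 0.0]
ft_force: [-1.4, -0.3, 6.0]
opening: 9.7
clock: 26.32
position: [547.0, -161.2, 156.6]
ee_rot: [0.0, 0.741, 0.672, 0.0]
ft_force: [0.5, -0.6, -2.2]
opening: 9.5
26.32 [ 547.  -161.2  156.6] F [ 0.5 -0.6 -2.2] M [ 0.14 -0.13 -0.02] 9.52527763601676
side 6942 2471 tilt 9.1 downhill yaw -120.0 floor z at bevel 6.2 lowest [ 425. -330.    3.]
   vial 0.5 [ 439. -225.   35.]
   vial 0.49 [ 455. -190.   39.]
```

The tilt is again mostly about the rim axis, but the balance is right this time. I'll relax the grip briefly so it settles onto the bevel edge.

```bash
python3 -m jog '[[0,0,0,0,0.9],[0,0,0,0,0.94],[0,0,0,0,0.97],[0,0,0,0,0.97],[0,0,0,0,0.97]]'|tail -2; python3 tilt.py | grep -v vial;  python3 -m jog '[[0,0,0,0,1.0],[0,0,0,0,1.0],[0,0,0,0,1.0]]'|tail -2; python3 tilt.py | grep -v vial
```

```text
ft_force: [0.2, -0.2, -2.0]
opening: 10.2
26.88 [ 546.9 -160.9  156.2] F [ 0.2 -0.2 -2. ] M [ 0.02 -0.05 -0.01] 10.157348566413724
side 6738 2439 tilt 8.9 downhill yaw -126.0 floor z at bevel 6.0 lowest [ 430. -336.    4.]
ft_force: [-0.3, 0.2, -1.9]
opening: 10.1
27.28 [ 547.  -160.9  156.3] F [-0.3  0.2 -1.9] M [ 0.03  0.06 -0.04] 10.120419300512882
side 6658 2571 tilt 9.8 downhill yaw -142.0 floor z at bevel 4.1 lowest [ 464. -332.    6.]
```

```bash
python3 -m jog '[[-0.1,-0.08,0.3,0,0.98],[-0.22,-0.18,0.6,-0.004,0.98],[-0.35,-0.28,0.9,-0.006,0.98],[-0.48,-0.38,1.2,-0.008,0.98],[-0.62,-0.5,1.5,-0.01,0.98],[-0.75,-0.6,1.8,-0.012,0.98],[-0.88,-0.72,2.1,-0.014,0.98],[-1.03,-0.85,2.4,-0.016,0.98],[-1.2,-0.98,2.7,-0.018,0.98],[-1.35,-1.1,3.0,-0.02,0.98],[-1.5,-1.22,3.3,-0.023,0.98],[-1.5,-1.22,3.3,-0.023,0.98],[-1.5,-1.22,3.3,-0.023,1.0],[-1.5,-1.22,3.3,-0.023,1.0]]'; python3 tilt.py
```

```text
clock: 28.6
position: [531.9, -173.1, 189.2]
ee_rot: [-0.0, 0.748, 0.664, -0.0]
ft_force: [-0.5, -0.5, -1.2]
opening: 10.2
28.6 [ 531.9 -173.1  189.2] F [-0.5 -0.5 -1.2] M [ 0.12 -0.04  0.02] 10.196323431866018
side 7016 3025 tilt 19.5 downhill yaw -141.0 floor z at bevel 4.7 lowest [ 426. -336.    7.]
   vial 0.64 [ 431. -187.   55.]
   vial 0.58 [ 442. -319.   28.]
   vial 0.56 [ 432. -309.   24.]
```

View pics/tilt.png

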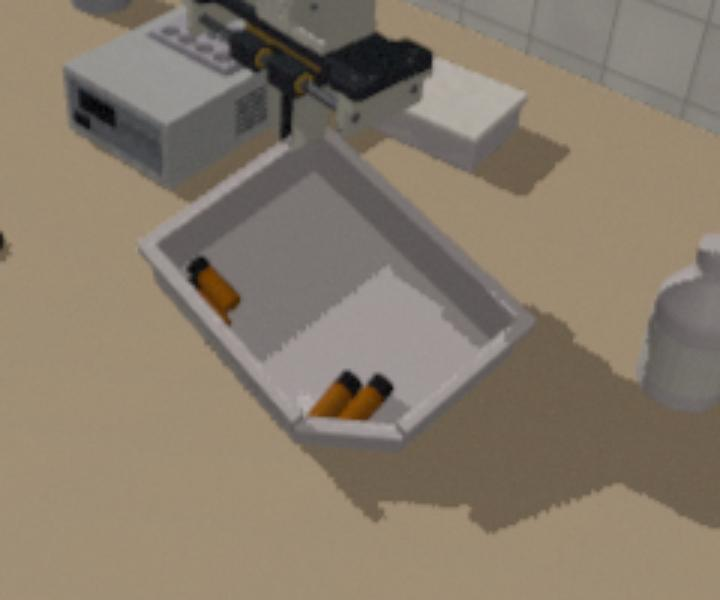

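At 19.5° the tilt points straight at the bevel. Two vials are already in the corner at (345,400), and two are still against the -x wall at (215,290). Continuing to 30°.

```bash
python3 -m jog '[[-0.15,-0.13,0.27,0,0.98],[-0.32,-0.27,0.55,-0.006,0.98],[-0.5,-0.4,0.82,-0.01,0.98],[-0.65,-0.54,1.1,-0.014,0.98],[-0.83,-0.68,1.37,-0.018,0.98],[-1.0,-0.82,1.65,-0.022,0.98],[-1.18,-0.97,1.92,-0.026,0.98],[-1.36,-1.12,2.2,-0.03,0.98],[-1.54,-1.27,2.47,-0.034,0.98],[-1.72,-1.42,2.75,-0.037,0.98],[-1.9,-1.58,3.0,-0.04,0.98],[-1.9,-1.58,3.0,-0.04,0.98],[-1.9,-1.58,3.0,-0.04,1.0],[-1.9,-1.58,3.0,-0.04,1.0],[-1.9,-1.58,3.0,-0.04,0.98],[-1.9,-1.58,3.0,-0.04,0.98]]'; python3 tilt.py
```

```text
clock: 30.08
position: [513.0, -188.8, 219.0]
ee_rot: [-0.0, 0.761, 0.649, -0.0]
ft_force: [0.9, 0.6, -0.8]
opening: 10.1
30.08 [ 513.  -188.8  219. ] F [ 0.9  0.6 -0.8] M [ 0.08 -0.17  0.06] 10.075128105154135
side 7077 3684 tilt 28.9 downhill yaw -142.0 floor z at bevel 6.5 lowest [ 426. -320.    9.]
   vial 0.73 [ 430. -321.   31.]
   vial 0.59 [ 407. -282.   32.]
   vial 0.56 [ 440. -347.   23.]
   vial 0.52 [ 415. -280.   36.]
```

View pics/tilt.png

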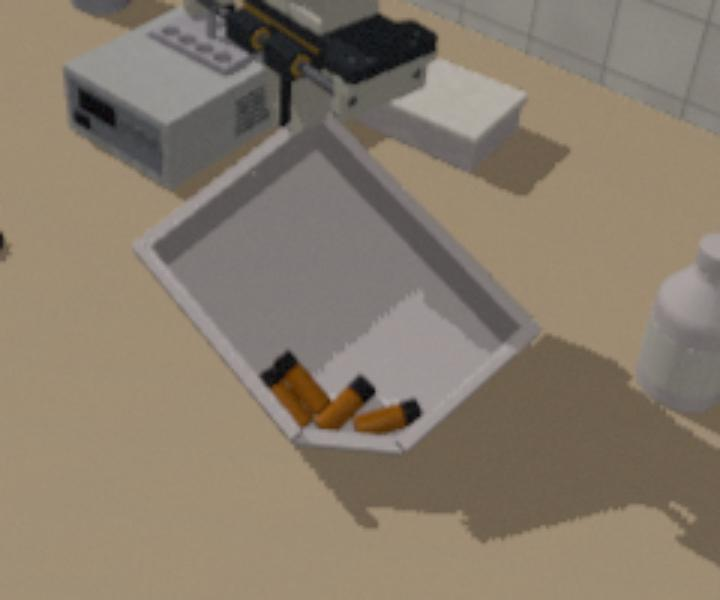

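All four vials are in the corner (265–420, 350–430) at 28.9°. I'll firm the grip slightly, hold, and re-check.

```bash
python3 -m jog '[[0,0,0,0,0.96],[0,0,0,0,0.94],[0,0,0,0,0.92],[0,0,0,0,0.92],[0,0,0,0,0.92],[0,0,0,0,0.92],[0,0,0,0,0.92],[0,0,0,0,0.92],[0,0,0,0,0.92],[0,0,0,0,0.92],[0,0,0,0,0.92],[0,0,0,0,0.92]]'; python3 tilt.py; python3 -m jog '[[0,0,0,0,0.92],[0,0,0,0,0.92],[0,0,0,0,0.92],[0,0,0,0,0.92],[0,0,0,0,0.92],[0,0,0,0,0.92],[0,0,0,0,0.92],[0,0,0,0,0.92],[0,0,0,0,0.92],[0,0,0,0,0.92],[0,0,0,0,0.92],[0,0,0,0,0.92]]' >/dev/null; python3 tilt.py
```

```text
clock: 31.23
position: [512.9, -189.0, 219.2]
ee_rot: [-0.0, 0.761, 0.648, -0.0]
ft_force: [-0.6, -0.2, -1.8]
opening: 9.5
31.23 [ 512.9 -189.   219.2] F [-0.6 -0.2 -1.8] M [ 0.03 -0.05  0.07] 9.494743638084554
side 7193 3626 tilt 28.5 downhill yaw -141.0 floor z at bevel 7.2 lowest [ 425. -318.    8.]
   vial 0.74 [ 422. -287.   36.]
   vial 0.68 [ 400. -288.   28.]
   vial 0.59 [ 440. -344.   24.]
   vial 0.45 [ 427. -321.   30.]
32.38 [ 512.9 -188.9  219.2] F [-0.3  0.2 -2.2] M [-0.01 -0.02 -0.  ] 9.423016171809074
side 7187 3700 tilt 29.1 downhill yaw -141.0 floor z at bevel 5.8 lowest [ 423. -317.    8.]
   vial 0.66 [ 431. -320.   29.]
   vial 0.59 [ 402. -283.   32.]
   vial 0.54 [ 487. -260.   55.]
   vial 0.48 [ 418. -285.   38.]
   vial 0.47 [ 443. -344.   27.]
```

View pics/tilt.png

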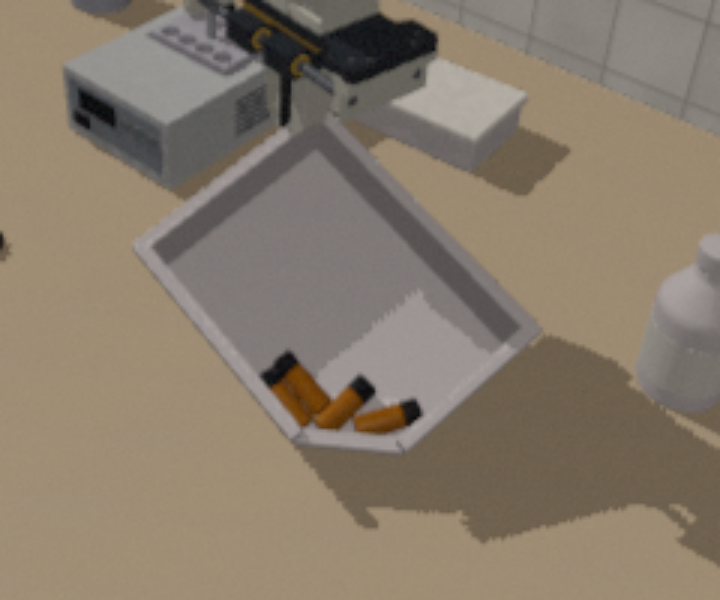

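```bash
python3 -c "
from cell import job; print(job.close_job())"
```

```text
the job is handed in; nothing more can be done
None
```

I seated the tube block in the heater well and let it go. The tote is tipped up on its bevelled corner with all four vials run together there, and the arm is still holding it. I handed the job in at about 32 s of robot time.

- **Block:** It swung about 5° in the grip on the way over. I set it on the flat heater top beside the well to level it, gripped it again, and lowered it in. After release it stood 5.1 mm proud, level to about 0.1°, and square to the heater (yaw 1.49° against 1.52°).
- **Tote:** My first grip, on the +x rim, tipped it the wrong way, towards the -x wall. I put it back flat and gripped the +y rim near the same corner instead. There I eased the grip so the tote could pivot onto its bevel edge.
- **Last checks:** Two checks 1.2 s apart gave tilts of 28.5° and 29.1°, sloping straight at the bevel. The force at the wrist was about 2 N, and the tote and vials should weigh about 3.5 N, so the bench is carrying the rest. The last picture shows all four vials in the corner and nothing touching the tote except the bench and the fingers.
- **Less certain:** The estimated floor height at the bevel edge varied between 5.8 and 7.2 mm, where about 4.6 mm would be expected. I put that down to measurement error. The detector also reported one false fifth vial, which the picture did not show.

I did not go near the pen cup, bottle, slide box or scissors, though I did not re-measure their positions at the end. The finger command at the finish was 9.2 mm on the 10 mm rim, so the grip is deliberately light.

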